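Stand the tipped spray can back up in the bench rack

TASK

In the steel rack on the workshop bench one spray can has toppled over and leans out across the front rail. Stand it upright on the rack's floor, in the middle of its own empty place in the row, and leave the other two containers in the rack standing where they are.

Things in the scene. Friction and masses are not known exactly. Their poses are not given: they have to be found in the camera images.
- can_center (a point): Centre (half-way up, on the axis) of the tipped spray can: aluminium cylinder 50 mm across, 180 mm tall in all (straight body up to 145 mm from the foot; black cap 42 mm across for the top 29 mm), about 250 g. z axis: from foot to cap. Starts leaning about 45 degrees over the front rail, foot in the rack's rear lower corner, cap to the front. A like can upright on the bench is not part of the job.
- lane: Fixed rack, one lane along its y. Origin on the bench under its middle; z up, -x front (robot side). Containers stand at z = 4 mm. Back wall: inner face x = 47.5 mm, 80 mm high. Front rail: 8 mm bar, x = -50 mm, top z = 65 mm. End plates: y = +-150 mm, up to 64 mm high. Three places, centres x = 0, y = -100, 0, 100 mm: the can's foot is in one, within 8 mm along y; tin and tub stand in the others.
- tin_center (a point): Centre (half-way up) of a round steel tin standing in the rack, 74 mm across, 93 mm tall, 550 g; z axis up. To be left standing.
- tub_center (a point): Centre (half-way up) of a square white plastic tub with a round grey lid, standing in the rack, 68 mm x 68 mm, 92 mm tall, 450 g; z axis up. To be left standing.
There are look-alikes about, which are no part of the job. Leave any purple look-alike of the part that bears tin_center alone.

How it is judged:
By the outcome, as a careful person would: the job done as asked, in the order asked, and still so for the second after the job is handed in, with the robot touching nothing.
It also fails if it takes over 35 s, if anything falls off the work surface, if the arm or the gripper's body presses on something with over 40 N, if the wrist force passes 120 N, or if a joint passes its speed limit or range.

ROBOT

A 6-joint arm with a two-finger parallel gripper is mounted at the origin on the work surface. World frame = base frame: x ahead of the robot, y to its left, z up, the work surface at z = 0. Lengths are in m, angles in rad, forces in N, time in s.
With the tool pointing down it reaches from about 0.275 to 0.85 m from the base axis. Payload 5.2 kg.
Tool frame: the origin (TCP) lies midway between the tips of the shut fingers; the grasp point (between the pads) lies 19 mm behind it; z points along the fingers, y is the line along which they close (so a half turn about z gives the same grasp; the last joint's range is limited). The gripper opens to 85 mm and grips with 20 to 120 N. Pads are 22 mm wide; open, the fingers measure 114 mm over their backs; the gripper's body (76 mm by 85 mm) begins 54 mm behind the grasp point. The pads swing forward as they close: fully open they stand 13 mm farther back than shut.
Start: joints at [1.099, 0.259, 1.535, -0, 1.348, -0.203], TCP at [0.146, 0.53, 0.231] pointing down, gripper open.
Joint ranges: [-3.14, 3.14], [-0.91, 2.08], [0.19, 2.58], [-1.22, 4.36], [0.22, 2.71], [-3.12, 3.12]. Speed limits (rad/s): [2.57, 2.57, 3.14, 3.14, 3.14, 3.14].

INTERFACE

Orientations are given as a unit quaternion [x, y, z, w].
In Python, from rig import sensors, read_camera, get_calibration, workorder gives the robot as it stands.
- The arm moves only by the tool drive_tool, never from a script. Its argument "deltas" is a list of rows, each a list of 7 numbers: the closure in counts, from 0 (fully open) to 255 (shut), then the shift along the tool's x, y, z in m, then the turn, a rotation vector about the tool's x, y, z in degrees. A call has 1 to 12 rows; each row is the pose to reach, as a shift and turn from the pose commanded when the call began, along the tool's axes at that moment; what a row does not reach only later rows make up. A row lasts 1/12 s, in which the tool goes at most 41.7 mm and 7.16 degrees, less where a joint would pass 70% of its speed; a pose out of reach is approached as far as the arm can. A call with a gripper value outside its range is refused whole. The fingers move at their own pace and stop on an object; the grip force is fixed at half the most. Time passes only in rows, so rows that repeat a pose let the fingers close. It gives the time, the measured TCP pose, the force, the opening and the grip force at its end, in the units of the state.
- sensors.get_state(): the state, without advancing time (a new reading comes with each control period).
- read_camera(name): name is "scene" or "top" or "wrist"; returns the picture (480x640x3 uint8, red, green, blue); there is no depth.
- get_calibration(name): a dict with "mtx" (3x3 intrinsics, pixels), "R" (3x3) and "t" (3): a world point X has camera coordinates R X + t. Camera axes: x right, y down, z forward; pixel columns grow to the right and rows downward; lengths in m; the calibration is good to about 2 mm. A picture is of the moment at which its call begins: read the wrist's pose just before it. get_calibration takes no time and is no camera call; for the wrist camera it gives the pose at the moment of the call.
- workorder.close_job(): hands the job in; it is judged then, once.
The state is a dict: "clock": time; "qpos": joint angles; "qd": joint speeds; "joint_efforts": joint torques, N m; "ee_pos": TCP position; "tool_rot": TCP orientation; "ft_force": force on the tool from outside, world axes, zero at the start; "ft_torque": the same for the moment, N m; "gripper_width": finger opening in m; "grasp_force": force on a finger pad.
Only numpy, scipy, OpenCV 4.12 (cv2) and the standard library are available. Lean on these libraries where they do the work, as an engineer would, in place of code of your own. Each camera call takes 0.05 s, during which the arm holds its last target. There are 200 camera calls.

## Working session

There is one attempt and no reset: what is moved stays moved. The work goes in short steps, Python scripts to look and compute and a tool call to move; the robot and the scene stay as the last step left them, time stands still between calls to the robot, and variables do not carry over. Pictures are saved under pics/ and viewed, at most 10 in all, crops included, and the job is handed in when it is done.

Besides the shell and the picture viewer there is one more tool, called after "Call:" in YAML: its name, and indented under it one key for each argument. drive_tool: Moves the arm, as the interface text tells. Its arguments: {"type":"object","properties":{"deltas":{"type":"array","items":{"type":"array","items":{"type":"number"}}}},"required":["deltas"]}

```bash
mkdir -p pics; ls; python3 - <<'E'
from rig import sensors, read_camera, get_calibration
import cv2
s=sensors.get_state();print(s)
for n in("scene","top"):
    im=read_camera(n);cv2.imwrite(f"pics/{n}0.png",im[:,:,::-1])
    c=get_calibration(n);print(n,c)
E
```

```text
pics
{'clock': 0.0, 'qpos': array([ 1.09919877e+00,  2.59307345e-01,  1.53609381e+00,  3.85167336e-07,
        1.34801204e+00, -2.02788130e-01]), 'qd': array([-0.00183007, -0.00083176,  0.00037138,  0.00016581, -0.00036133,
       -0.00036442]), 'joint_efforts': array([-5.72928348e-04, -4.46015060e+01, -2.90579492e+01, -5.49647993e-04,
        1.16093995e-02,  1.30901310e-05]), 'ee_pos': array([0.14579306, 0.52976808, 0.23048959]), 'tool_rot': array([ 1.34000403e-01,  9.90980859e-01, -8.58951654e-04, -3.01331625e-04]), 'ft_force': array([-0.02464172, -0.54992429, -1.3133095 ]), 'ft_torque': array([-0.05400481, -0.00513398,  0.00459983]), 'grasp_force': 0.0, 'gripper_width': 0.08517830963168807}
scene {'mtx': array([[486.73364428,   0.        , 325.87016735],
       [  0.        , 486.73364428, 243.32209445],
       [  0.        ,   0.        ,   1.        ]]), 'R': array([[-0.87597041,  0.48236319, -0.00126268],
       [ 0.35531729,  0.64348056, -0.67799882],
       [-0.32622917, -0.59435555, -0.73506191]]), 't': array([ 0.52452297, -0.16301247,  0.92028242])}
top {'mtx': array([[477.60899553,   0.        , 319.05303344],
       [  0.        , 477.60899553, 237.35144718],
       [  0.        ,   0.        ,   1.        ]]), 'R': array([[-0.02440797, -0.99841904,  0.05063263],
       [-0.99522088,  0.01947722, -0.09568715],
       [ 0.09454969, -0.05272618, -0.99412288]]), 't': array([-0.02427871,  0.60172773,  0.6913733 ])}
```

View pics/scene0.png

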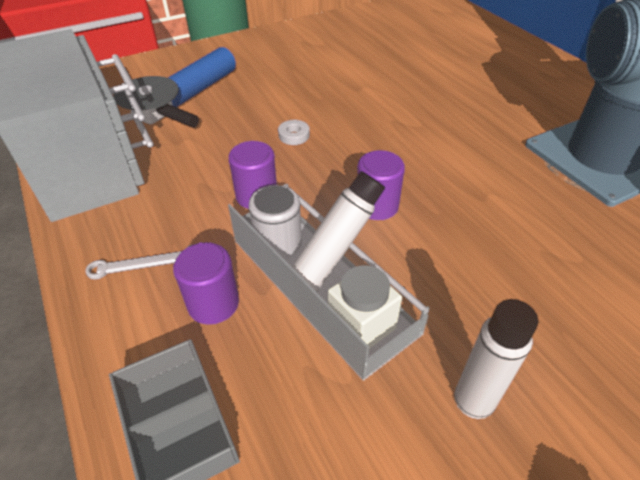

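View pics/top0.png

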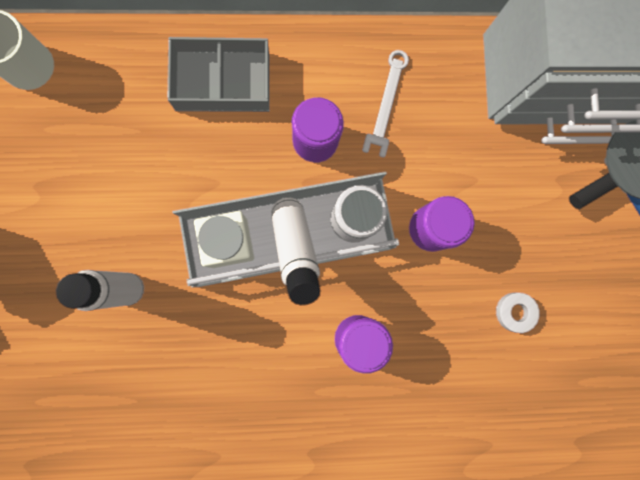

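The scene view shows the toppled can leaning out of the rack, foot about (310,270) and cap about (367,188). In the top view its foot is about (287,208) and its cap about (302,285).

Two things could be the can: the leaning one at top (292,245), and an upright twin at top (80,290), scene (495,360). The leaning one in the rack's middle place is meant. The grey tin at top (359,212) and the tub at (220,238) must stay put, and the three purple cans are look-alikes. I'll confirm this in an enlarged crop.

```bash
python3 - <<'E'
import cv2,numpy as np
a=cv2.imread("pics/top0.png")[160:310,160:420]; b=cv2.imread("pics/scene0.png")[150:390,220:440]
cv2.imwrite("pics/c1.png",cv2.resize(a,None,fx=3,fy=3,interpolation=cv2.INTER_CUBIC))
cv2.imwrite("pics/c2.png",cv2.resize(b,None,fx=2.5,fy=2.5,interpolation=cv2.INTER_CUBIC))
E
```

```text
(no output)
```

View pics/c1.png

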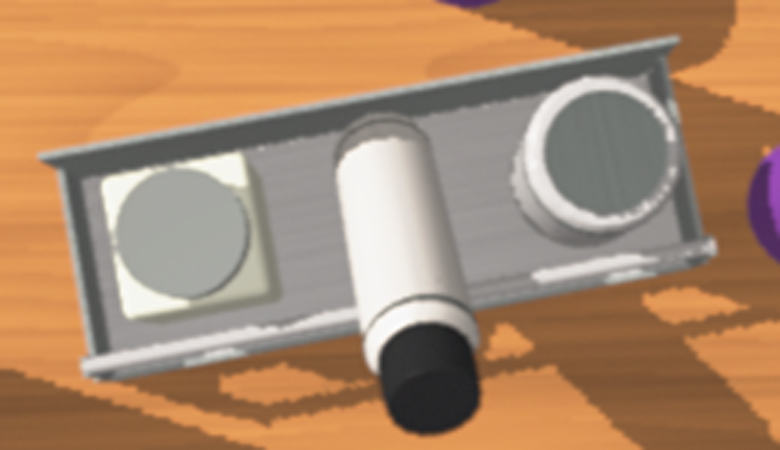

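View pics/c2.png

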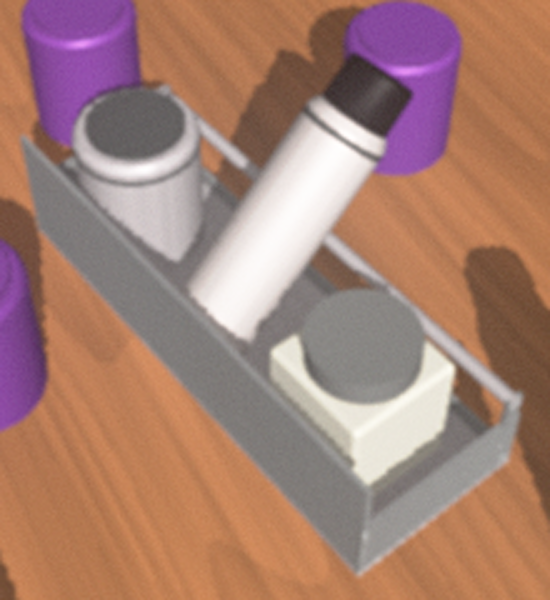

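The crops confirm it: the leaning can in the middle place is the target, with its cap at top crop (430,380). The tub is on the left (+y) and the grey tin on the right (-y). Next I'll fit the rack pose and triangulate the can.

```bash
cat > h.py <<'E'
import numpy as np,cv2
from scipy.optimize import least_squares
from scipy.spatial.transform import Rotation as Ro
from rig import sensors, read_camera, get_calibration
def proj(n,X,c=None):
    c=c or get_calibration(n); p=(np.atleast_2d(X)@c["R"].T+c["t"])@c["mtx"].T; return p[:,:2]/p[:,2:]
def lane2w(p,X):
    return np.atleast_2d(X)@Ro.from_euler("z",p[2]).as_matrix().T+[p[0],p[1],0]
def tri(obs):
    return least_squares(lambda X:np.concatenate([(proj(n,X)[0]-u) for n,u in obs]),[.5,0,.1]).x
E
python3 - <<'E'
from h import *
T=np.array([[.049,.152,.08],[.049,-.152,.08],[-.05,.15,.065],[-.05,-.15,.065]])
ut=np.array([[173.3,212.3],[386.3,173.3],[190.7,282.3],[395,245]])
S=np.array([[.049,-.152,.08],[.049,.152,.08],[-.05,.15,.065],[-.05,-.15,.065],[.049,.152,0]])
us=np.array([[228.8,205.2],[368,344.8],[426,310],[286,185.2],[364,379.2]])
r=least_squares(lambda p:np.r_[(proj("top",lane2w(p,T))-ut).ravel(),(proj("scene",lane2w(p,S))-us).ravel()],[.5,0,0])
p=r.x;print("lane",p,np.degrees(p[2]));print(r.fun.round(1))
obs=[]
for n,(y0,y1,x0,x1) in dict(top=(255,315,270,335),scene=(165,215,335,395)).items():
    im=cv2.imread(f"pics/{n}0.png")[y0:y1,x0:x1]
    m=(im.max(2)<62).astype(np.uint8)
    k,l,st,ce=cv2.connectedComponentsWithStats(m);i=1+np.argmax(st[1:,4]);print(n,st[i],ce[i]+[x0,y0])
    obs.append((n,ce[i]+[x0,y0]))
X=tri(obs);R=Ro.from_euler("z",p[2]).as_matrix()
L=R.T@(X-[p[0],p[1],0]);print("cap mid world",X,"lane",L,"expected x,z",-.0868+.0,.021+ .1655*.707+.0007)
# foot y: top-view axis fit; body silhouette midpoints at two rows
c,s=np.cos(np.pi/4),np.sin(np.pi/4)
for y in(-.008,0,.008): print(y,proj("top",lane2w(p,[[.0298-.05*s,y,.0217+.05*c]])),proj("scene",lane2w(p,[[.0298-.05*s,y,.0217+.05*c]])))
st=sensors.get_state();print("tool axes\n",Ro.from_quat(st["tool_rot"]).as_matrix().round(3))
E
```

```text
lane [0.61275548 0.00941931 0.16611159] 9.517493166976697
[-0.4 -0.6 -0.7  0.2 -2.1 -0.5  1.  -2.7  1.6 -1.7  0.1  0.7 -0.5 -2.5
  0.8 -0.5  0.1 -0.4]
top [ 17  13  32  36 939] [302.79872204 285.74440895]
scene [21  8  9  9 32] [360.375   176.09375]
cap mid world [ 0.53373102 -0.01220982  0.15691686] lane [-0.08151305 -0.00826481  0.15691686] expected x,z -0.0868 0.1387085
-0.008 [[293.62264117 230.85787264]] [[319.87446114 254.02695479]]
0 [[288.18519806 231.86801715]] [[323.41554463 257.41560912]]
0.008 [[282.73924061 232.87974341]] [[327.00157361 260.84727421]]
tool axes
 [[-0.964  0.266 -0.001]
 [ 0.266  0.964 -0.001]
 [ 0.    -0.002 -1.   ]]
```

```bash
python3 - <<'E'
from h import *
p=[.6128,.0094,.166]
X=tri([("top",np.array([302.8,285.7])),("scene",np.array([367.6,188]))]);R=Ro.from_euler("z",p[2]).as_matrix()
L=R.T@(X-[p[0],p[1],0]);print("capmid",X,L)
F=np.array([.0298,-.005,.0217]);print("foot",lane2w(p,F)); u=(L-F);print(np.linalg.norm(u)); u/=np.linalg.norm(u);print("tilt",np.degrees(np.arccos(u[2])),u)
u=u/np.linalg.norm(u)
z=-R@u; y=R@[0,1,0]; y-=z*(y@z); y/=np.linalg.norm(y); 
M=np.c_[np.cross(y,z),y,z]
st=sensors.get_state();T0=Ro.from_quat(st["tool_rot"]).as_matrix()
for nm,off in(("pre",.23),("grasp",.135-.019)):
    tcp=lane2w(p,F+u*off)[0]
    print(nm,tcp,"delta tool",(T0.T@(tcp-st["ee_pos"])).round(4),"rotvec",Ro.from_matrix(T0.T@M).as_rotvec(degrees=True).round(2))
print(M)
E
```

```text
capmid [ 0.52956991 -0.00961377  0.13733631] [-0.08522778 -0.00499957  0.13733631]
foot [[0.64301655 0.00939284 0.0217    ]]
0.16310471179218902
tilt 44.84884623746681 [-7.05238883e-01  2.66335020e-06  7.08969759e-01]
pre [ 0.48304124 -0.01740908  0.18476304] delta tool [-0.4704 -0.438   0.0463] rotvec [ -9.83 -44.16 -23.59]
grasp [ 0.56233335 -0.00412465  0.10394049] delta tool [-0.5434 -0.404   0.1271] rotvec [ -9.83 -44.16 -23.59]
[[-6.99223984e-01 -1.65236815e-01  6.95544834e-01]
 [-1.17149218e-01  9.86253920e-01  1.16530106e-01]
 [-7.05238883e-01 -1.88823475e-06 -7.08969759e-01]]
```

Call:
drive_tool:
  deltas:
    - [0,-0.47,-0.438,-0.03,-9.83,-44.16,-23.59]
    - [0,-0.47,-0.438,-0.03,-9.83,-44.16,-23.59]
    - [0,-0.47,-0.438,-0.03,-9.83,-44.16,-23.59]
    - [0,-0.47,-0.438,-0.03,-9.83,-44.16,-23.59]
    - [0,-0.47,-0.438,-0.03,-9.83,-44.16,-23.59]
    - [0,-0.47,-0.438,-0.03,-9.83,-44.16,-23.59]
    - [0,-0.47,-0.438,-0.03,-9.83,-44.16,-23.59]
    - [0,-0.47,-0.438,-0.03,-9.83,-44.16,-23.59]
    - [0,-0.47,-0.438,-0.03,-9.83,-44.16,-23.59]
    - [0,-0.47,-0.438,-0.03,-9.83,-44.16,-23.59]
    - [0,-0.47,-0.438,-0.03,-9.83,-44.16,-23.59]
    - [0,-0.47,-0.438,-0.03,-9.83,-44.16,-23.59]

```text
clock: 1.1
ee_pos: [0.3459, 0.1961, 0.2405]
tool_rot: [-0.077, 0.926, 0.033, 0.369]
ft_force: [-0.8, -0.5, -0.2]
gripper_width: 0.0851
grasp_force: 0.0
```

```bash
cat >> h.py <<'E'
p=[.6128,.0094,.166]
def pose(theta,F,off,tool=None):  # can tilt theta deg, foot F (lane); TCP at off along axis from the foot
    t=np.radians(theta);u=np.array([-np.sin(t),0,np.cos(t)]);R=Ro.from_euler("z",p[2]).as_matrix()
    y=R@[0,1,0];z=-R@u;return lane2w(p,np.array(F)+u*off)[0],np.c_[np.cross(y,z),y,z]
def delta(tcp,M):
    st=sensors.get_state();T=Ro.from_quat(st["tool_rot"]).as_matrix()
    print("shift",(T.T@(tcp-st["ee_pos"])).round(4),"rot",Ro.from_matrix(T.T@M).as_rotvec(degrees=True).round(2),"q",st["qpos"].round(2),"F",st["ft_force"].round(1),"w",st["gripper_width"])
E
python3 -c "
from h import *
delta(*pose(45,[.0298,-.005,.0217],.24))"
```

```text
shift [-0.0335 -0.2336  0.0983] rot [ 0.24 -1.51 -0.07] q [ 0.34 -0.44  2.37 -0.25  0.46 -1.22] F [-0.8 -0.5 -0.2] w 0.08514892805429151
```

Call:
drive_tool:
  deltas:
    - [0,-0.0335,-0.2336,0.0983,0.24,-1.51,-0.07]
    - [0,-0.0335,-0.2336,0.0983,0.24,-1.51,-0.07]
    - [0,-0.0335,-0.2336,0.0983,0.24,-1.51,-0.07]
    - [0,-0.0335,-0.2336,0.0983,0.24,-1.51,-0.07]
    - [0,-0.0335,-0.2336,0.0983,0.24,-1.51,-0.07]
    - [0,-0.0335,-0.2336,0.0983,0.24,-1.51,-0.07]
    - [0,-0.0335,-0.2336,0.0983,0.24,-1.51,-0.07]
    - [0,-0.0335,-0.2336,0.0983,0.24,-1.51,-0.07]
    - [0,-0.0335,-0.2336,0.0983,0.24,-1.51,-0.07]

```text
clock: 1.85
ee_pos: [0.412, 0.0776, 0.1994]
tool_rot: [-0.078, 0.923, 0.033, 0.376]
ft_force: [-0.3, 0.2, -0.3]
gripper_width: 0.0854
grasp_force: 0.0
```

```bash
python3 - <<'E'
from h import *
delta(*pose(45,[.0298,-.005,.0217],.116))
c=get_calibration("wrist");im=read_camera("wrist")[:,:,::-1].copy()
F=np.array([.0298,-.005,.0217]);u=np.array([-.7071,0,.7071])
for a in(60,100,151,180):
    q=proj("wrist",lane2w(p,F+u*a/1000),c)[0];print(a,q.round());cv2.circle(im,tuple(int(v) for v in q),4,(0,0,255),-1)
for X in([-.05,.15,.065],[-.05,-.15,.065],[.0475,.15,.08],[.0475,-.15,.08]):
    q=proj("wrist",lane2w(p,X),c)[0];cv2.circle(im,tuple(int(v) for v in q),4,(0,255,0),-1)
cv2.imwrite("pics/w1.png",im)
E
```

```text
shift [-0.0292 -0.1062  0.162 ] rot [ 0.26 -0.63  0.03] q [-0.5  -0.41  2.49  0.88  0.6  -2.87] F [-0.3  0.2 -0.3] w 0.08540898677728179
60 [218. 237.]
100 [207. 248.]
151 [188. 267.]
180 [173. 280.]
```

View pics/w1.png

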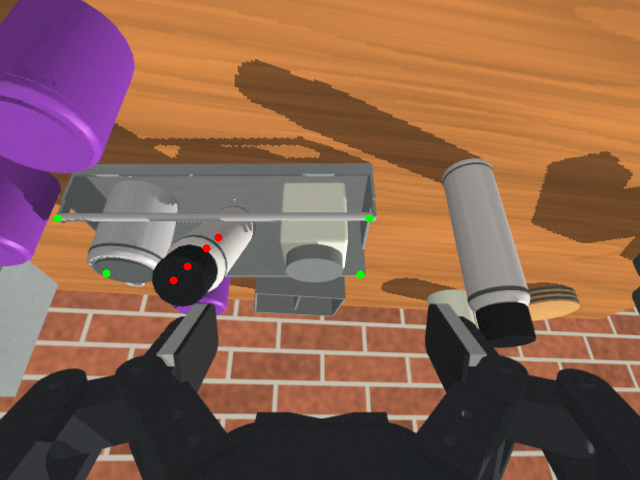

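The wrist view shows the overlaid rack corners (green) fitting well. The can model (red) sits about 5 px to the left of the can, so the can's y is nearer -2 mm. The wrist is heavily folded at 45 degrees, so I'll use a tool tilt of about 30 degrees.

```bash
cat >> h.py <<'E'
def grasp(theta,tool,F,s):  # can tilt, tool tilt (deg), foot F, nominal grasp point s along the can axis
    t=np.radians(theta);G=np.array(F)+s*np.array([-np.sin(t),0,np.cos(t)])
    a=np.radians(tool);return pose(tool,G+.0*G,-.019)
E
python3 -c "
from h import *
delta(*grasp(45,30,[.0298,-.002,.0217],.255))"
```

```text
shift [-0.0203 -0.0958  0.0413] rot [-0.24 14.47  0.11] q [-0.51 -0.4   2.48  0.89  0.6  -2.88] F [ 2.6 -3.2  0.9] w 0.0849790243710393
```

Call:
drive_tool:
  deltas:
    - [0,0,0,0,0,7,0]
    - [0,-0.02,-0.096,0.041,-0.2,14.5,0.1]
    - [0,-0.02,-0.096,0.041,-0.2,14.5,0.1]
    - [0,-0.02,-0.096,0.041,-0.2,14.5,0.1]
    - [0,-0.02,-0.096,0.041,-0.2,14.5,0.1]
    - [0,-0.02,-0.096,0.041,-0.2,14.5,0.1]
    - [0,-0.02,-0.096,0.041,-0.2,14.5,0.1]
    - [0,-0.02,-0.096,0.041,-0.2,14.5,0.1]

```text
clock: 2.57
ee_pos: [0.4696, -0.0086, 0.1834]
tool_rot: [-0.081, 0.963, 0.026, 0.255]
ft_force: [0.3, 0.8, -0.2]
gripper_width: 0.085
grasp_force: 0.0
```

```bash
python3 - <<'E'
from h import *
delta(*grasp(45,30,[.0298,-.002,.0217],.255))
delta(*grasp(45,30,[.0298,-.002,.0217],.138))
c=get_calibration("wrist");im=read_camera("wrist")[:,:,::-1].copy()
F=np.array([.0298,-.002,.0217]);u=np.array([-.7071,0,.7071])
for a in(60,100,151,180):
    q=proj("wrist",lane2w(p,F+u*a/1000),c)[0];print(a,q.round());cv2.circle(im,tuple(int(v) for v in q),3,(0,0,255),-1)
t=np.linspace(0,2*np.pi,60)
for a,r in((145,.025),(180,.021),(151,.021)):
    ring=F+u*a/1000+r*(np.c_[np.cos(t)]*[0,1,0]+np.c_[np.sin(t)]*[.7071,0,.7071])
    cv2.polylines(im,[proj("wrist",lane2w(p,ring),c).astype(np.int32)],True,(0,255,0),1)
cv2.imwrite("pics/w2.png",im)
E
```

```text
shift [-0.0039 -0.0079 -0.0004] rot [ 0.51 -0.28 -0.03] q [-0.51 -0.12  2.2   0.51  0.71 -2.59] F [ 0.3  0.8 -0.2] w 0.08501682631639979
shift [-0.0347 -0.0089  0.1125] rot [ 0.51 -0.28 -0.03] q [-0.51 -0.12  2.2   0.51  0.71 -2.59] F [ 0.3  0.8 -0.2] w 0.08501682631639979
60 [309. 277.]
100 [308. 283.]
151 [306. 294.]
180 [304. 302.]
```

View pics/w2.png

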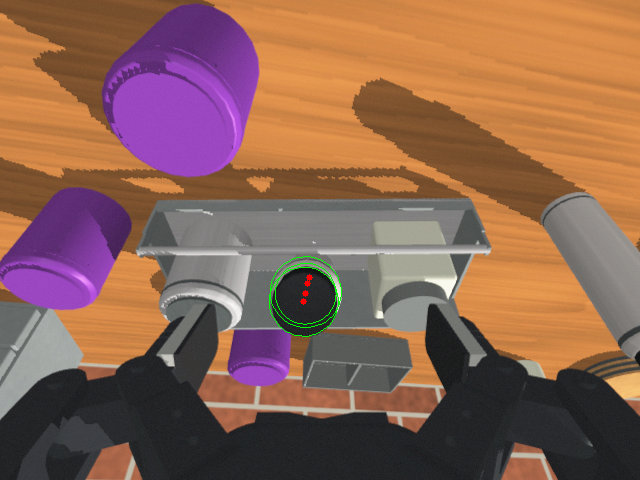

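Call:
drive_tool:
  deltas:
    - [0,-0.01,-0.009,0.02,0.5,-0.3,0]
    - [0,-0.015,-0.009,0.05,0.5,-0.3,0]
    - [0,-0.025,-0.009,0.08,0.5,-0.3,0]
    - [0,-0.031,-0.009,0.1,0.5,-0.3,0]
    - [0,-0.0347,-0.009,0.1125,0.5,-0.3,0]
    - [0,-0.0347,-0.009,0.1125,0.5,-0.3,0]
    - [0,-0.0347,-0.009,0.1125,0.5,-0.3,0]

```text
clock: 3.2
ee_pos: [0.5562, -0.0024, 0.1032]
tool_rot: [-0.08, 0.963, 0.022, 0.258]
ft_force: [-0.5, -0.6, -0.1]
gripper_width: 0.0852
grasp_force: 0.0
```

```bash
python3 -c "
from h import *
delta(*grasp(45,30,[.0298,-.002,.0217],.138))"
```

```text
shift [0.0006 0.0003 0.0001] rot [0.02 0.01 0.02] q [-0.38  0.19  2.14  0.66  0.44 -2.67] F [-0.5 -0.6 -0.1] w 0.08515041817911426
```

Close.

Call:
drive_tool:
  deltas:
    - [255,0,0,0,0,0,0]
    - [255,0,0,0,0,0,0]
    - [255,0,0,0,0,0,0]
    - [255,0,0,0,0,0,0]
    - [255,0,0,0,0,0,0]
    - [255,0,0,0,0,0,0]
    - [255,0,0,0,0,0,0]
    - [255,0,0,0,0,0,0]

```text
clock: 3.87
ee_pos: [0.5569, -0.0038, 0.1042]
tool_rot: [-0.08, 0.962, 0.021, 0.259]
ft_force: [-5.9, -1.4, 8.4]
gripper_width: 0.0479
grasp_force: 61.6
```

```bash
cat >> h.py <<'E'
def canpose(theta,F):
    t,M=pose(theta,F,0);return t,M   # frame at the foot, z down the axis
def rows(way,n):  # way: list of (theta,F); uses saved grip
    st=sensors.get_state();T=Ro.from_quat(st["tool_rot"]).as_matrix();e=st["ee_pos"]
    g=np.load("grip.npz")
    for th,F in way:
        t,M=canpose(th,F);tcp=t+M@g["d"];Q=M@g["R"]
        print((np.r_[T.T@(tcp-e),Ro.from_matrix(T.T@Q).as_rotvec(degrees=True)]*[1e4]*1 if 0 else np.r_[(T.T@(tcp-e)).round(4),Ro.from_matrix(T.T@Q).as_rotvec(degrees=True).round(1)].tolist()))
    print(st["qpos"].round(2),st["ft_force"].round(1))
E
sed -i 's/print((np.r_\[T.T.*if 0 else \(.*\)))$/print(\1)/' h.py
python3 - <<'E'
from h import *
st=sensors.get_state();T=Ro.from_quat(st["tool_rot"]).as_matrix()
t,M=canpose(45,[.0298,-.002,.0217]);np.savez("grip.npz",d=M.T@(st["ee_pos"]-t),R=M.T@T);print(M.T@(st["ee_pos"]-t),Ro.from_matrix(M.T@T).as_rotvec(degrees=True))
i=lambda a,b,k:np.array(a)+(np.array(b)-a)*k
A=[.0298,-.002,.0217];B=[.002,-.001,.062]
rows([(45,i(A,B,k)) for k in(.25,.5,.75,1)],0)
rows([(45*(1-k),i(B,[0,0,.055],k)) for k in np.linspace(.125,1,8)],0)
E
```

```text
[ 0.00325794 -0.00177893 -0.11998435] [1.02451809e-01 1.48666830e+01 1.30115538e-02]
[0.001, 0.0002, -0.0122, 0.0, 0.0, 0.0]
[0.0019, 0.0005, -0.0244, 0.0, 0.0, 0.0]
[0.0029, 0.0007, -0.0366, 0.0, 0.0, 0.0]
[0.0038, 0.0009, -0.0488, 0.0, 0.0, 0.0]
[-0.38  0.19  2.14  0.66  0.44 -2.67] [-5.9 -1.4  8.4]
[-0.007, 0.001, -0.051, 0.0, 5.6, -0.0]
[-0.018, 0.0012, -0.052, 0.0, 11.2, -0.0]
[-0.0291, 0.0013, -0.0518, 0.0, 16.9, -0.0]
[-0.0402, 0.0014, -0.0505, 0.0, 22.5, -0.0]
[-0.0512, 0.0016, -0.0481, 0.0, 28.1, -0.0]
[-0.0619, 0.0017, -0.0445, 0.0, 33.7, -0.1]
[-0.0723, 0.0018, -0.0398, 0.0, 39.4, -0.1]
[-0.0823, 0.002, -0.034, 0.0, 45.0, -0.1]
[-0.38  0.19  2.14  0.66  0.44 -2.67] [-5.9 -1.4  8.4]
```

Call:
drive_tool:
  deltas:
    - [255,0.001,0,-0.012,0,0,0]
    - [255,0.002,0,-0.024,0,0,0]
    - [255,0.003,0,-0.037,0,0,0]
    - [255,0.004,0,-0.049,0,0,0]
    - [255,-0.007,0,-0.051,0,5.6,0]
    - [255,-0.018,0,-0.052,0,11.2,0]
    - [255,-0.029,0,-0.052,0,16.9,0]
    - [255,-0.04,0,-0.0505,0,22.5,0]
    - [255,-0.051,0,-0.048,0,28.1,0]
    - [255,-0.062,0,-0.0445,0,33.7,0]
    - [255,-0.072,0,-0.04,0,39.4,0]
    - [255,-0.082,0,-0.034,0,45,0]

```text
clock: 4.87
ee_pos: [0.6109, 0.0054, 0.1749]
tool_rot: [-0.081, 0.988, -0.012, -0.131]
ft_force: [0.8, -0.4, -2.1]
gripper_width: 0.0478
grasp_force: 63.4
```

Call:
drive_tool:
  deltas:
    - [255,0,0,0,0,0,0]
    - [255,0,0,0,0,0,0]

```text
clock: 5.03
ee_pos: [0.6106, 0.0056, 0.1699]
tool_rot: [-0.082, 0.988, -0.01, -0.132]
ft_force: [-0.4, -0.0, -2.1]
gripper_width: 0.0485
grasp_force: 63.4
```

```bash
python3 - <<'E'
from h import *
rows([(0,[0,0,.055]),(0,[0,0,.004])],0)
print(sensors.get_state()["gripper_width"])
ims=[]
for n,(y,x) in dict(scene=(100,200),top=(120,150)).items():
    c=get_calibration(n);im=read_camera(n)[:,:,::-1].copy();cv2.imwrite(f"pics/{n}r1.png",im)
    t=np.linspace(0,2*np.pi,60)
    for h in(0,.145):
        cv2.polylines(im,[proj(n,lane2w(p,np.c_[.025*np.cos(t),.025*np.sin(t),0*t+.055+h]),c).astype(np.int32)],True,(0,255,0),1)
    ims.append(cv2.resize(im[y:y+260,x:x+200],None,fx=2,fy=2,interpolation=cv2.INTER_CUBIC))
cv2.imwrite("pics/v1.png",np.hstack(ims))
E
```

```text
[0.0018, 0.0016, -0.0047, 0.2, -0.3, 0.0]
[-0.0115, 0.0015, 0.0445, 0.2, -0.3, 0.0]
[-0.13  0.58  1.22 -0.08  1.59 -1.86] [-0.4 -0.  -2.1]
0.04847917320214426
```

View pics/v1.png

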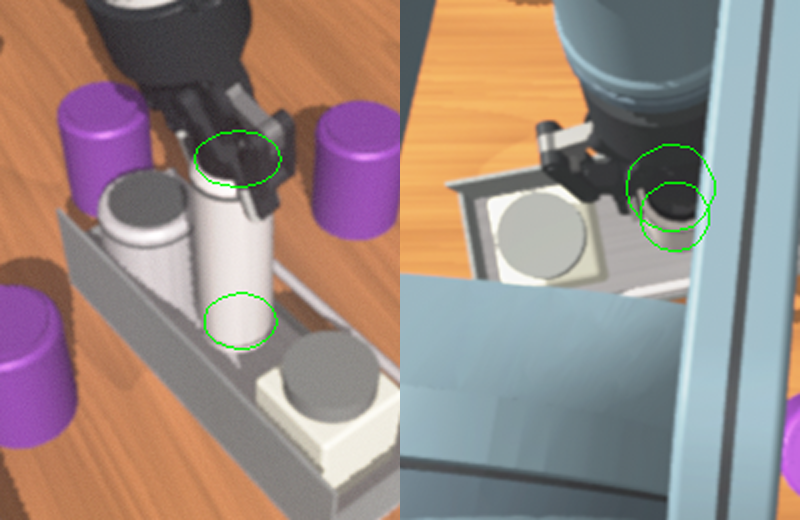

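The can hangs upright over its place, with its foot on the green prediction (about (240,350)) and its top leaning back by about 1 degree. Now I'll lower it.

Call:
drive_tool:
  deltas:
    - [255,-0.001,0.001,0.008,0.2,-1.2,0]
    - [255,-0.003,0.0015,0.016,0.2,-1.2,0]
    - [255,-0.0055,0.0015,0.024,0.2,-1.2,0]
    - [255,-0.0075,0.0015,0.032,0.2,-1.2,0]
    - [255,-0.0085,0.0015,0.037,0.2,-1.2,0]
    - [255,-0.0085,0.0015,0.037,0.2,-1.2,0]
    - [255,-0.0085,0.0015,0.037,0.2,-1.2,0]

```text
clock: 5.72
ee_pos: [0.6083, 0.0065, 0.1357]
tool_rot: [-0.082, 0.989, -0.012, -0.119]
ft_force: [0.6, -0.5, -1.6]
gripper_width: 0.048
grasp_force: 63.3
```

```bash
python3 - <<'E'
from h import *
rows([(0,[0,0,.004])],0)
ims=[]
n="scene";y,x=120,220
c=get_calibration(n);im=read_camera(n)[:,:,::-1].copy()
t=np.linspace(0,2*np.pi,60)
z=.01
for h,r in((0,.025),(.14,.025),(.145,.025),(.18,.021)):
    cv2.polylines(im,[proj(n,lane2w(p,np.c_[r*np.cos(t),r*np.sin(t),0*t+z+h]),c).astype(np.int32)],True,(0,255,0),1)
o=read_camera(n)[:,:,::-1]
cv2.imwrite("pics/v2.png",np.hstack([cv2.resize(q[y:y+200,x:x+133],None,fx=3,fy=3,interpolation=cv2.INTER_CUBIC) for q in(im,o)]))
E
```

```text
[-0.0044, 0.0004, 0.011, -0.1, 1.1, -0.1]
[-0.13  0.59  1.3  -0.07  1.49 -1.85] [ 0.6 -0.5 -1.6]
```

View pics/v2.png

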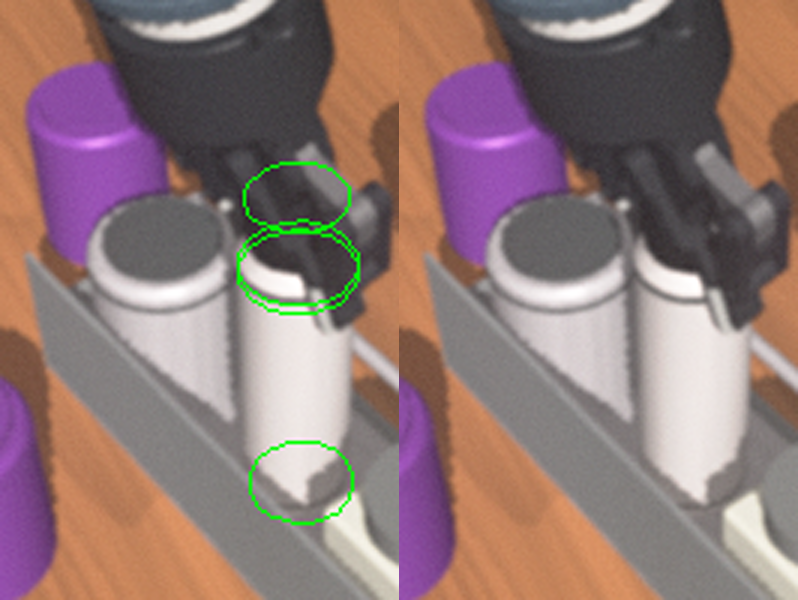

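Left and right body edges run parallel to the prediction, so the can is vertical, with its foot still 11–14 mm above the floor. Lowering it gently to contact.

Call:
drive_tool:
  deltas:
    - [255,-0.001,0.0005,0.004,0,0,0]
    - [255,-0.0018,0.001,0.007,0,0,0]
    - [255,-0.0024,0.001,0.0095,0,0,0]
    - [255,-0.0024,0.001,0.0095,0,0,0]

```text
clock: 6.15
ee_pos: [0.609, 0.0077, 0.1268]
tool_rot: [-0.082, 0.99, -0.012, -0.118]
ft_force: [0.0, 0.4, 3.0]
gripper_width: 0.0481
grasp_force: 63.8
```

Call:
drive_tool:
  deltas:
    - [255,-0.0003,0,0.001,0,0,0]
    - [255,-0.0005,0,0.002,0,0,0]
    - [255,-0.0005,0,0.002,0,0,0]

```text
clock: 6.4
ee_pos: [0.6098, 0.0078, 0.1266]
tool_rot: [-0.082, 0.99, -0.012, -0.117]
ft_force: [0.5, 1.3, 10.8]
gripper_width: 0.048
grasp_force: 64.6
```

```bash
python3 - <<'E'
from h import *
st=sensors.get_state();g=np.load("grip.npz");T=Ro.from_quat(st["tool_rot"]).as_matrix();M=T@g["R"].T
R=Ro.from_euler("z",p[2]).as_matrix();d=g["d"].copy()
print("foot lane",R.T@(st["ee_pos"]-M@d-[p[0],p[1],0]),"axis",R.T@-M[:,2])
d[1]=0;print("foot lane dy0",R.T@(st["ee_pos"]-M@d-[p[0],p[1],0]))
c=get_calibration("wrist");im=read_camera("wrist")[:,:,::-1].copy()
t=np.linspace(0,2*np.pi,60)
for h,r in((0,.025),(.145,.025),(.18,.021)):
    cv2.polylines(im,[proj("wrist",lane2w(p,np.c_[r*np.cos(t),r*np.sin(t),0*t+.004+h]),c).astype(np.int32)],True,(0,255,0),1)
cv2.imwrite("pics/w3.png",im)
E
```

```text
foot lane [0.00291998 0.00035571 0.00670765] axis [-0.02385385  0.00283459  0.99971144]
foot lane dy0 [ 0.00291981 -0.00142321  0.00671269]
```

View pics/w3.png

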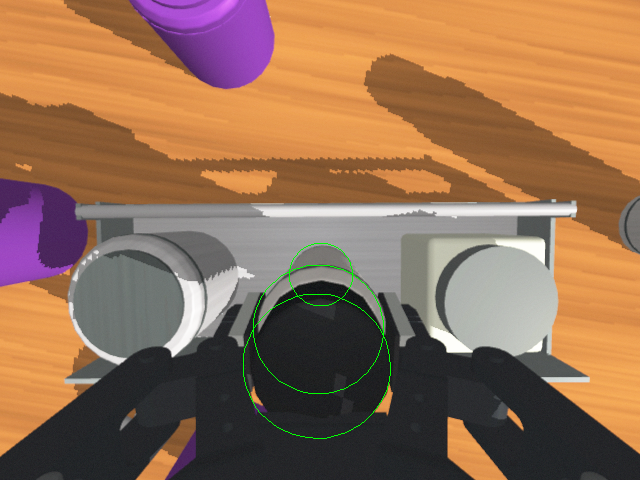

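The wrist view shows the can's shoulder and cap matching the predicted circles centred in the place (shoulder about (320,270)). Releasing, then retreating along the tool axis.

Call:
drive_tool:
  deltas:
    - [255,0.0003,0,-0.001,0,0,0]
    - [255,0.0003,0,-0.0015,0,0,0]
    - [0,0.0003,0,-0.0015,0,0,0]
    - [0,0.0003,0,-0.0015,0,0,0]
    - [0,0.0003,0,-0.0015,0,0,0]
    - [0,0.0003,0,-0.0015,0,0,0]
    - [0,0.0003,0,-0.0015,0,0,0]
    - [0,0.0003,0,-0.0015,0,0,0]
    - [0,0.0003,0,-0.0015,0,0,0]

```text
clock: 7.2
ee_pos: [0.6085, 0.0075, 0.1255]
tool_rot: [-0.082, 0.989, -0.012, -0.119]
ft_force: [0.1, -0.2, 0.1]
gripper_width: 0.0855
grasp_force: 0.0
```

Call:
drive_tool:
  deltas:
    - [0,0,0,-0.01,0,0,0]
    - [0,0,0,-0.025,0,0,0]
    - [0,0,0,-0.045,0,0,0]
    - [0,0,0,-0.07,0,0,0]
    - [0,0,0,-0.1,0,0,0]
    - [0,0,0,-0.13,0,0,0]
    - [0,0.15,0,-0.16,0,0,0]
    - [0,0.15,0,-0.16,0,0,0]
    - [0,0.15,0,-0.16,0,0,0]
    - [0,0.15,0,-0.16,0,0,0]
    - [0,0.15,0,-0.16,0,0,0]
    - [0,0.15,0,-0.16,0,0,0]

```text
clock: 8.2
ee_pos: [0.502, -0.0096, 0.319]
tool_rot: [-0.082, 0.99, -0.012, -0.117]
ft_force: [-0.1, 0.1, -0.3]
gripper_width: 0.0854
grasp_force: 0.0
```

```bash
python3 - <<'E'
from h import *
ims=[]
for n,(y,x) in dict(scene=(140,210),top=(120,170)).items():
    c=get_calibration(n);im=read_camera(n)[:,:,::-1].copy()
    t=np.linspace(0,2*np.pi,60)
    for h,r in((0,.025),(.145,.025),(.18,.021)):
        cv2.polylines(im,[proj(n,lane2w(p,np.c_[r*np.cos(t),r*np.sin(t),0*t+.004+h]),c).astype(np.int32)],True,(0,255,0),1)
    ims.append(cv2.resize(im[y:y+240,x:x+240],(400,400),interpolation=cv2.INTER_CUBIC))
cv2.imwrite("pics/v3.png",np.hstack(ims))
E
```

```text
(no output)
```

View pics/v3.png

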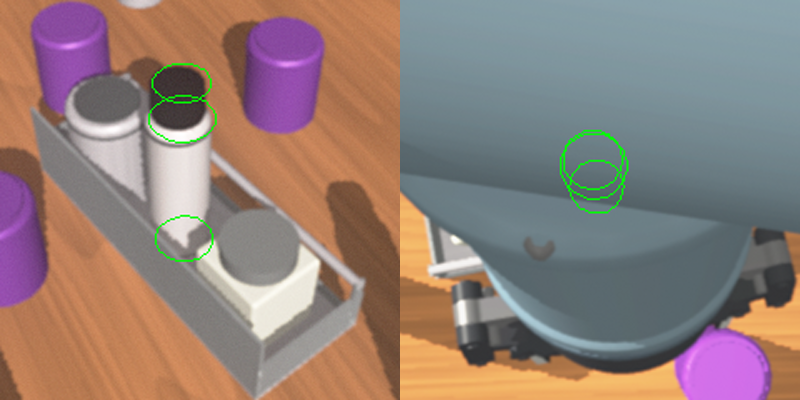

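The can stands upright in its place, about 2–3 mm behind the exact centre. The tin and tub have not moved, and the gripper is clear of everything.

```bash
python3 -c "
from rig import workorder
print(workorder.close_job())"
```

```text
the job is handed in; nothing more can be done
None
```

The toppled can now stands upright on the rack floor in its own middle place, about 2–3 mm behind the exact centre, with the tin and tub left standing where they were; I handed the job in at about 8.3 s.

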